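Park three sample bottles and the timer on their marked mats

ROBOT

A 6-joint arm with a two-finger parallel gripper is mounted at the origin on the work surface; the furniture and walls round the work are solid. World frame = base frame: x ahead of the robot, y to its left, z up, the work surface at z = 0. Lengths are in m, angles in rad, forces in N, time in s.
With the tool pointing down it reaches from about 0.3 to 0.875 m from the base axis. Payload 6.4 kg.
Tool frame: the origin (TCP) lies between the finger pads; the fingertips stand 25 mm ahead of it and the grasp point (between the pads) lies 6 mm ahead of it; z points along the fingers, y is the line along which they close (so a half turn about z gives the same grasp; the last joint's range is limited). The gripper opens to 85 mm and grips with 20 to 120 N. Pads are 22 mm wide; open, the fingers measure 114 mm over their backs; the gripper's body (76 mm by 85 mm) begins 54 mm behind the grasp point. The pads swing forward as they close: fully open they stand 13 mm farther back than shut.
Start: joints at [0.955, 0.181, 1.607, -0, 1.354, -0.206], TCP at [0.229, 0.527, 0.256] pointing down, gripper open.
Joint ranges: [-2.99, 2.99], [-0.89, 2.07], [0.3, 2.58], [-1.14, 4.28], [0, 2.63], [-3.12, 3.12]. Speed limits (rad/s): [2.57, 2.57, 3.01, 3.14, 3.14, 3.14].

INTERFACE

Orientations are given as a unit quaternion [w, x, y, z].
In Python, from bench import ctrl gives the robot as it stands.
- The arm moves only by the tool servo_tool, never from a script. Its argument "series" is text: rows parted by semicolons, each of 7 numbers parted by spaces: the gripper command: -1 is fully open, 1 is shut, values between are in proportion, then the shift along the tool's x, y, z in m, then the turn, a rotation vector about the tool's x, y, z in degrees. A call has 1 to 12 rows; each row is the pose to reach, as a shift and turn from the pose commanded when the call began, along the tool's axes at that moment; what a row does not reach only later rows make up. A row lasts 1/12 s, in which the tool goes at most 41.7 mm and 7.16 degrees, less where a joint would pass 70% of its speed; a pose out of reach is approached as far as the arm can. A call with a gripper value outside its range is refused whole. The fingers move at their own pace and stop on an object; the grip force is fixed at half the most. Time passes only in rows, so rows that repeat a pose let the fingers close. It gives the time, the measured TCP pose, the force, the opening and the grip force at its end, in the units of the state.
- ctrl.get_obs(): the state, without advancing time (a new reading comes with each control period).
- ctrl.camera(name): name is "scene" or "top" or "wrist"; returns a dict with "img" (420x560x3 uint8, red, green, blue), "z_map" (420x560 float32, m along the optical axis (not along the pixel's ray), 0 where there is no reading), "fovy" (degrees; the focal length in pixels is half the picture's height over the tangent of half this angle, whatever the lens; pixels are square), "cx", "cy" (the principal point, pixels), "k1" (the pictures are not rectified: a ray, as slopes to the right and down, at radius r is drawn at 1 + k1 r^2 times it, then the intrinsics apply), "extrinsics" (4x4, takes a point from camera to world coordinates); the wrist camera has in their place "T_tool_cam" (4x4, takes a point from camera to tool coordinates, whose origin is the TCP and whose axes are the flange's). Camera axes: x right, y down, z forward; pixel columns grow to the right and rows downward; lengths in m; the calibration is good to about 2 mm. A picture is of the moment at which its call begins: read the wrist's pose just before it.
- ctrl.hand_in(): hands the job in; it is judged then, once.
The state is a dict: "time_s": time; "q": joint angles; "dq": joint speeds; "joint_efforts": joint torques, N m; "eef_pos": TCP position; "eef_rot": TCP orientation; "wrist_force": force on the tool from outside, world axes, zero at the start; "torque": the same for the moment, N m; "opening": opening from 0.0 (shut) to 1.0 (fully open); "grasp_force": force on a finger pad.
Only numpy, scipy, OpenCV 4.12 (cv2) and the standard library are available. Lean on these libraries where they do the work, as an engineer would, in place of code of your own. Each camera call takes 0.05 s, during which the arm holds its last target. There are 200 camera calls.

TASK

Set up the sampling station: stand each of the three white sample bottles upright on the mat whose printed disc matches its size (largest bottle on the largest disc, smallest on the smallest), and lay the white timer face up, squarely, on the mat with the printed square. Centre each thing on its print, let no bottle fall over on the way, and leave the brown bottle alone.

Things in the scene. Friction and masses are not known exactly. Their poses are not given: they have to be found in the camera images.
- large_bottle: Large white screw-cap sample bottle with a white cap: 58 mm in diameter and 126 mm tall, shoulder at 90 mm, ribbed cap 42 mm in diameter above it; the largest. About 177 g (varies). Stands upright on the bench at the start, on the robot's right among the other bottles. Origin: centre of its underside, z up.
- medium_bottle: Medium white screw-cap sample bottle with a white cap: 48 mm in diameter and 106 mm tall, shoulder at 76 mm, ribbed cap 36 mm in diameter above it. About 114 g (varies). Stands upright on the bench at the start, on the robot's right among the other bottles. Origin: centre of its underside, z up.
- small_bottle: Small white screw-cap sample bottle with a white cap: 38 mm in diameter and 76 mm tall, shoulder at 54 mm, ribbed cap 30 mm in diameter above it; the smallest. About 68 g (varies). Stands upright on the bench at the start, on the robot's right among the other bottles. Origin: centre of its underside, z up.
- bench_timer: Flat white bench timer, 66 x 66 mm and 18 mm high, with a display and buttons on its top; about 80 g; lies flat on the bench on the robot's left. Origin: centre of its underside, z up, x and y along its sides.
- large_mat: Parking mat for the large bottle: a grey square plate 84 x 84 mm, 3 mm thick, fixed to the bench, with a printed white disc outlined in black, 66 mm in diameter, in its middle (the three bottle mats have discs of 66, 54 and 42 mm on plates of 84, 72 and 60 mm). Flat, no rim. Origin: centre of its underside; its top is 3 mm above that.
- medium_mat: Parking mat for the medium bottle: a grey square plate 72 x 72 mm, 3 mm thick, fixed to the bench, with a printed white disc outlined in black, 54 mm in diameter, in its middle (the three bottle mats have discs of 66, 54 and 42 mm on plates of 84, 72 and 60 mm). Flat, no rim. Origin: centre of its underside; its top is 3 mm above that.
- small_mat: Parking mat for the small bottle: a grey square plate 60 x 60 mm, 3 mm thick, fixed to the bench, with a printed white disc outlined in black, 42 mm in diameter, in its middle (the three bottle mats have discs of 66, 54 and 42 mm on plates of 84, 72 and 60 mm). Flat, no rim. Origin: centre of its underside; its top is 3 mm above that.
- timer_mat: Mat for the timer: a grey plate 88 x 88 mm, 3 mm thick, fixed to the bench, with a printed white square outlined in black, 72 x 72 mm, in its middle. Flat, no rim. Origin: centre of its underside; x and y along the sides of plate and square; its top is 3 mm above that. Nearby in world axes (m): a centrifuge, x 0.34-0.54, y 0.10-0.26, 0.19 high; a hotplate, y over 0.47, 0.09 high.
- amber_bottle: Bystander: brown bottle with a black cap, 52 mm in diameter, 114 mm tall, standing loose near the white bottles. To be left alone. Origin: centre of its underside.
- retort_stand: Fixed obstacle between bottles and mats. Origin on the bench; in its own axes (x away from the robot): base 14 mm high, x -8 to 122, y -105 to 105 mm; rod at x = 102 mm, y = 0, 495 mm tall; lowered clamp from the rod to x = -125 mm, within 45 mm of y = 0, 125 to 160 mm high. Pass it on the robot's side of the rod, above the clamp. Behind: window sill at world x over 0.625, z 0.34 to 0.38 m.
Mind the look-alikes: they are no part of the job. What is shaped like the bench_timer but orange is not meant.

How it is judged:
At the end, for the whole second after the job is handed in: Each white bottle stands upright and still on the mat with its own size of disc, and the timer lies flat and still on the square mat, each within 12 mm of its mat's centre; the timer's sides are within 0.25 rad of the square's (any quarter turn) (horizontal distance between large_bottle and large_mat below 0.012 m and z of large_bottle in the frame of large_mat between 0.0015 and 0.008 m and angle between each of large_bottle, medium_bottle, small_bottle, bench_timer's own z axis and vertical below 0.1 rad and linear speed of each of large_bottle, medium_bottle, small_bottle, bench_timer below 0.02 m/s and horizontal distance between medium_bottle and medium_mat below 0.012 m and z of medium_bottle in the frame of medium_mat between 0.0015 and 0.008 m and horizontal distance between small_bottle and small_mat below 0.012 m and z of small_bottle in the frame of small_mat between 0.0015 and 0.008 m and horizontal distance between bench_timer and timer_mat below 0.012 m and z of bench_timer in the frame of timer_mat between 0.0015 and 0.008 m and (angle between the x axis of bench_timer and the x axis of timer_mat, either way round below 0.25 rad or angle between the x axis of bench_timer and the y axis of timer_mat, either way round below 0.25 rad)); the robot touches nothing.
It fails at once if a white bottle is tipped over (angle between any of large_bottle, medium_bottle, small_bottle's own z axis and vertical above 0.8 rad).
It fails at once if the brown bottle is moved by more than 30 mm (distance of amber_bottle from where it was at the start of the episode above 0.03 m).
It also fails if it takes over 138 s, if anything falls off the work surface, if the arm or the gripper's body presses on something with over 40 N, if the wrist force passes 120 N, or if a joint passes its speed limit or range.

## Working session

There is one attempt and no reset: what is moved stays moved. The work goes in short steps, Python scripts to look and compute and a tool call to move; the robot and the scene stay as the last step left them, time stands still between calls to the robot, and variables do not carry over. Pictures are saved under pics/ and viewed, at most 14 in all, crops included, and the job is handed in when it is done.

Besides the shell and the picture viewer there is one more tool, called after "Request:" as name(argument=value, ...), one argument or row to a line, values as JSON. servo_tool: Moves the arm, as the interface text tells. Its arguments: {"type":"object","properties":{"series":{"type":"string"}},"required":["series"]}

```bash
ls; mkdir -p pics; cat > h.py <<'E'
import numpy as np, cv2
from bench import ctrl
from scipy.spatial.transform import Rotation as R
def cam(name):
    o=ctrl.get_obs(); c=ctrl.camera(name)
    if name=="wrist":
        q=o["eef_rot"]; T=np.eye(4); T[:3,:3]=R.from_quat([q[1],q[2],q[3],q[0]]).as_matrix(); T[:3,3]=o["eef_pos"]
        c["E"]=T@np.array(c["T_tool_cam"])
    else: c["E"]=np.array(c["extrinsics"])
    c["f"]=210/np.tan(np.radians(c["fovy"])/2)
    return c
def rays(c,uv):
    uv=np.asarray(uv,float).reshape(-1,1,2); f=c["f"]
    K=np.array([[f,0,c["cx"]],[0,f,c["cy"]],[0,0,1]])
    return cv2.undistortPoints(uv,K,np.array([c["k1"],0,0,0,0.]),).reshape(-1,2)
def onplane(c,uv,z):
    d=np.c_[rays(c,uv),np.ones(len(np.asarray(uv).reshape(-1,2)))]@c["E"][:3,:3].T
    p=c["E"][:3,3]; return p+d*((z-p[2])/d[:,2])[:,None]
def cloud(c):
    h,w=c["z_map"].shape; u,v=np.meshgrid(np.arange(w),np.arange(h))
    r=rays(c,np.c_[u.ravel(),v.ravel()]); z=c["z_map"].ravel()
    P=np.c_[r*z[:,None],z]@c["E"][:3,:3].T+c["E"][:3,3]; P[z==0]=np.nan
    return P.reshape(h,w,3)
def save(c,n): cv2.imwrite(f"pics/{n}.png",c["img"][:,:,::-1])
E
python3 - <<'E'
from h import *
for n in("top","scene"):
    c=cam(n); save(c,n+"0"); print(n,c["E"].round(3).tolist(),c["f"],c["k1"])
    np.savez(n+"0.npz",**{k:v for k,v in c.items()})
print(ctrl.get_obs())
E
```

```text
pics
top [[-0.023, -0.998, 0.054, 0.313], [-0.999, 0.024, 0.027, -0.055], [-0.029, -0.054, -0.998, 1.235], [0.0, 0.0, 0.0, 1.0]] 413.6795567440072 -0.020092753632055323
scene [[-0.623, -0.338, 0.706, -0.759], [-0.782, 0.244, -0.573, 0.905], [0.021, -0.909, -0.416, 0.707], [0.0, 0.0, 0.0, 1.0]] 442.6456773255452 -0.08459947727573168
{'time_s': 0.1, 'q': array([ 9.54739153e-01,  1.81473398e-01,  1.60788142e+00, -5.22875945e-06,
        1.35378984e+00, -2.06299120e-01]), 'dq': array([ 0.00096425, -0.00118055, -0.00274721,  0.00073323,  0.0005725 ,
        0.00030259]), 'joint_efforts': array([ 1.04287290e-03, -4.45874012e+01, -3.52236915e+01, -2.62119383e-04,
        3.96974749e-03,  2.26174586e-05]), 'eef_pos': array([0.22879638, 0.52703743, 0.25548332]), 'eef_rot': array([-3.07821247e-04,  2.03448104e-01,  9.79085424e-01, -7.12345727e-04]), 'wrist_force': array([-0.42882738,  0.72661895,  0.33406557]), 'torque': array([-0.00145259, -0.03215383, -0.00805738]), 'grasp_force': 0.0, 'opening': 0.998665471594549}
```

View pics/top0.png

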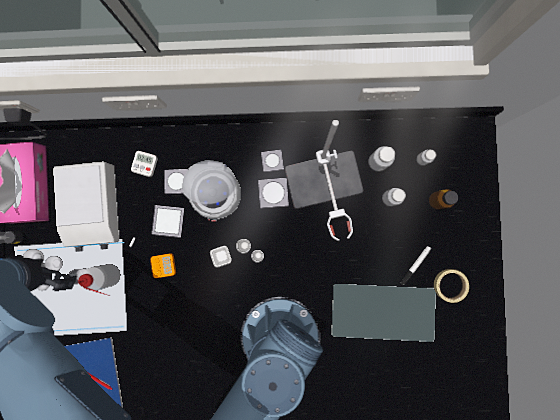

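View pics/scene0.png

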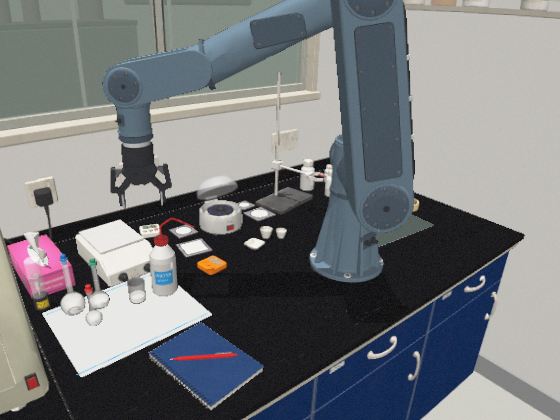

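The top view shows the white timer at (144,163), the square mat at (168,221), and disc mats at (177,182), (272,160) and (273,193). The white bottles are at (382,157), (428,157) and (396,197), and the brown one is at (443,198). Next I'll measure their positions.

```bash
python3 - <<'E'
from h import *
c=dict(np.load("top0.npz",allow_pickle=True)); c={k:(v if v.ndim else v.item()) for k,v in c.items()}
P=cloud(c); img=c["img"]
hsv=cv2.cvtColor(img,cv2.COLOR_RGB2HSV)
def comp(uv,mask):
    n,l,s,ce=cv2.connectedComponentsWithStats(mask.astype(np.uint8)); k=l[uv[1],uv[0]]; return (l==k),s[k],ce[k]
for nm,uv in dict(timer=(135,166),tmat=(168,221),m1=(175,182),m2=(272,160),m3=(273,193)).items():
    m,s,ce=comp(uv,(hsv[...,2]>190)&(hsv[...,1]<60))
    z=.018 if nm=="timer" else .003
    cn=max(cv2.findContours(m.astype(np.uint8),0,1)[0],key=cv2.contourArea)
    r=cv2.minAreaRect(onplane(c,cn.reshape(-1,2).astype(float),z)[:,:2].astype(np.float32)*1000)
    print(nm,s,ce.round(1),onplane(c,[ce],z).round(4),np.round(r[0]),np.round(r[1]),r[2],np.nanmedian(P[m],0).round(3))
for nm,uv in dict(b1=(382,157),b2=(428,157),b3=(396,197),br=(445,198)).items():
    w=P[uv[1]-18:uv[1]+18,uv[0]-18:uv[0]+18].reshape(-1,3); w=w[~np.isnan(w[:,2])]
    h=np.percentile(w[:,2],[90,99]); t=w[w[:,2]>w[:,2].max()-.012]
    print(nm,h.round(3),w[:,2].max().round(3),len(t),((t.max(0)+t.min(0))/2).round(3),np.ptp(t,0).round(3))
# stand
for uv in((325,152),(335,215),(290,157),(298,208),(357,193),(350,150)): print(uv,P[uv[1],uv[0]].round(3))
Q=P[140:230,160:245].reshape(-1,3);Q=Q[Q[:,2]>.03];print("centrif",np.nanmin(Q,0).round(3),np.nanmax(Q,0).round(3))
cv2.imwrite("pics/cropL.png",cv2.resize(img[135:245,120:300],None,fx=4,fy=4,interpolation=cv2.INTER_CUBIC)[:,:,::-1])
cv2.imwrite("pics/cropR.png",cv2.resize(img[110:250,280:470],None,fx=4,fy=4,interpolation=cv2.INTER_CUBIC)[:,:,::-1])
E
```

```text
timer [     0      0    560    420 204236] [292.9 220.1] [[ 0.3423 -0.0468  0.018 ]] [380.  21.] [1722. 1281.] 87.71788787841797 [ 0.33  -0.061  0.005]
tmat [155 208  26  26 540] [167.6 220.6] [[0.3497 0.33   0.003 ]] [350. 330.] [70. 70.] 82.66059112548828 [0.349 0.329 0.005]
m1 [168 173  16  17 211] [175.4 180.7] [[0.47   0.3054 0.003 ]] [469. 305.] [46. 49.] 88.40713500976562 [0.469 0.305 0.005]
m2 [265 154  14  13 142] [271.9 160. ] [[0.5245 0.0123 0.003 ]] [525.  13.] [39. 36.] 88.4234619140625 [0.524 0.012 0.006]
m3 [262 182  22  21 360] [272.8 192.2] [[0.4274 0.0114 0.003 ]] [428.  12.] [63. 60.] 88.57356262207031 [0.427 0.011 0.006]
b1 [0.128 0.132] 0.134 187 [ 0.512 -0.302  0.128] [0.041 0.038 0.012]
b2 [0.057 0.081] 0.084 87 [ 0.517 -0.435  0.078] [0.028 0.028 0.012]
b3 [0.103 0.111] 0.115 130 [ 0.402 -0.334  0.109] [0.033 0.033 0.011]
br [0.113 0.118] 0.122 154 [ 0.392 -0.473  0.116] [0.038 0.036 0.012]
(325, 152) [ 0.5   -0.13   0.237]
(335, 215) [ 0.35  -0.158  0.149]
(290, 157) [ 0.532 -0.042  0.003]
(298, 208) [ 0.378 -0.063  0.003]
(357, 193) [ 0.418 -0.237  0.015]
(350, 150) [ 0.548 -0.223  0.002]
centrif [0.347 0.105 0.03 ] [0.51  0.247 0.193]
```

View pics/cropL.png

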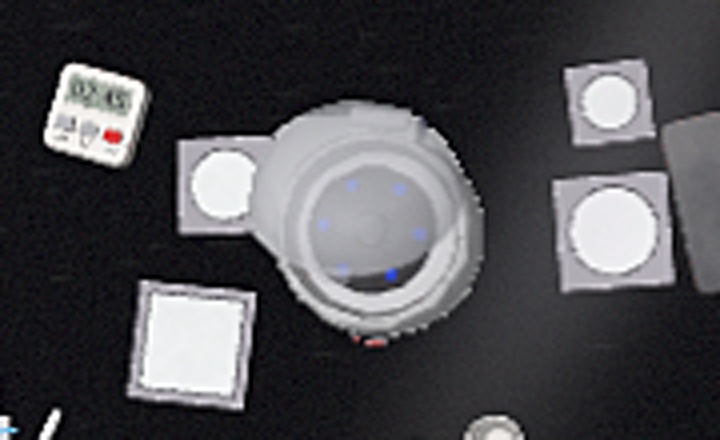

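View pics/cropR.png

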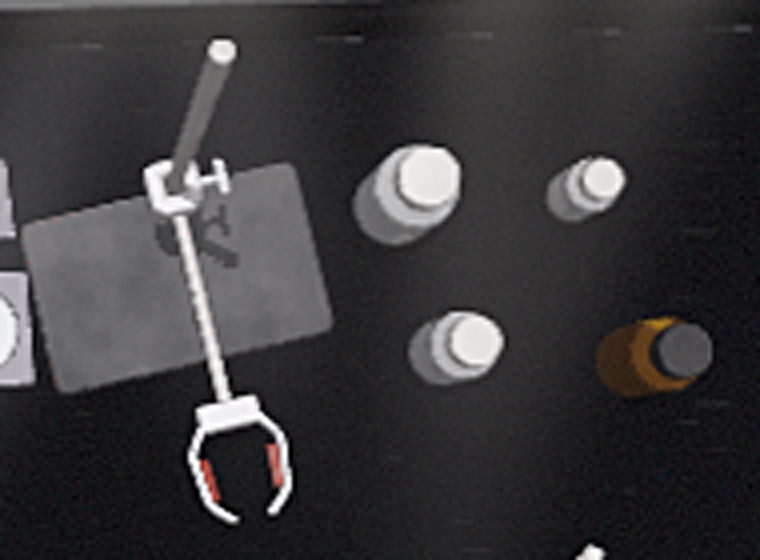

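The left crop shows the timer rotated about 15° and the medium mat partly hidden by the centrifuge lid. The right crop shows all three white bottles clear of each other, with the stand's clamp reaching toward the robot.

```bash
cat > go.py <<'E'
import sys
from h import *
# usage: go.py x y z toolYangle_deg  -> shift/turn in tool axes
x,y,z,a=map(float,sys.argv[1:5]); o=ctrl.get_obs(); q=o["eef_rot"]
Rc=R.from_quat([q[1],q[2],q[3],q[0]]); best=None
for k in (a,a+180):
    t=np.radians(k); Rt=R.from_matrix(np.c_[[-np.sin(t)*-1,-np.cos(t),0],[np.cos(t),np.sin(t),0],[0,0,-1]])
    v=np.degrees((Rc.inv()*Rt).as_rotvec())
    if best is None or np.linalg.norm(v)<np.linalg.norm(best): best=v
print("shift",(Rc.inv().apply(np.array([x,y,z])-o["eef_pos"])).round(4),"turn",best.round(1),"q6deg",np.degrees(o["q"][5]).round(), "q1",np.degrees(o["q"][0]).round())
E
python3 - <<'E'
from h import *
c=cam("wrist"); print(np.round(c["T_tool_cam"],3).tolist(),c["fovy"])
c=dict(np.load("top0.npz",allow_pickle=True)); c={k:(v if v.ndim else v.item()) for k,v in c.items()}
print(onplane(c,[[144.2,163.2],[120+40/4+35/4,135+65/4]],.018), onplane(c,[[335.5,122]],.495))
E
python3 go.py .50 .39 .25 75
```

```text
[[-0.0, -0.95, -0.313, 0.081], [1.0, -0.0, 0.0, 0.001], [-0.001, -0.313, 0.95, -0.118], [0.0, 0.0, 0.0, 1.0]] 68.64399778187068
[[0.5232759  0.39521413 0.018     ]
 [0.55999698 0.41174471 0.018     ]] [[ 0.50618703 -0.13119919  0.495     ]]Traceback (most recent call last):
  File "go.py", line 7, in <module>
    t=np.radians(k); Rt=R.from_matrix(np.c_[[-np.sin(t)*-1,-np.cos(t),0],[np.cos(t),np.sin(t),0],[0,0,-1]])
                        ~~~~~~~~~~~~~^^^^^^^^^^^^^^^^^^^^^^^^^^^^^^^^^^^^^^^^^^^^^^^^^^^^^^^^^^^^^^^^^^^^^^
  File "scipy/spatial/transform/_rotation.pyx", line 1143, in scipy.spatial.transform._rotation.Rotation.from_matrix
ValueError: Non-positive determinant (left-handed or null coordinate frame) in rotation matrix 0: [[ 0.96592583  0.25881905  0.        ]
 [-0.25881905  0.96592583  0.        ]
 [ 0.          0.         -1.        ]].
```

```bash
sed -i 's/np.c_\[\[-np.sin(t)\*-1,-np.cos(t),0\]/np.c_[[-np.sin(t),np.cos(t),0]/' go.py; python3 go.py .52 .39 .22 77
```

```text
shift [-0.3217 -0.0097  0.0355] turn [ -0.1  -0.  -10.5] q6deg -12.0 q1 55.0
```

Request:
servo_tool(
  series="-1 -0.04 0 0.004 0 0 -2; -1 -0.08 0 0.008 0 0 -4; -1 -0.12 0 0.012 0 0 -6; -1 -0.16 0 0.016 0 0 -8; -1 -0.2 -0.005 0.02 0 0 -10; -1 -0.24 -0.01 0.025 0 0 -10.5; -1 -0.28 -0.01 0.03 0 0 -10.5; -1 -0.32 -0.01 0.035 0 0 -10.5; -1 -0.32 -0.01 0.035 0 0 -10.5; -1 -0.32 -0.01 0.035 0 0 -10.5; -1 -0.32 -0.01 0.035 0 0 -10.5",
)

```text
time_s: 1.07
eef_pos: [0.5182, 0.3906, 0.2206]
eef_rot: [-0.001, 0.113, 0.994, -0.0]
wrist_force: [-0.0, 0.3, -0.2]
opening: 0.998
grasp_force: 0.0
```

```bash
cat > timer.py <<'E'
from h import *
import sys
c=cam("wrist"); save(c,sys.argv[1]); print(ctrl.get_obs()["eef_pos"].round(4))
hsv=cv2.cvtColor(c["img"],cv2.COLOR_RGB2HSV); P=cloud(c)
m=((hsv[...,2]>120)&(hsv[...,1]<70)).astype(np.uint8)
m=cv2.morphologyEx(m,cv2.MORPH_CLOSE,np.ones((5,5)))
for k in cv2.findContours(m,0,1)[0]:
    if cv2.contourArea(k)<800: continue
    M=cv2.moments(k); u,v=M["m10"]/M["m00"],M["m01"]/M["m00"]
    z=np.nanmedian(P[int(v)-3:int(v)+4,int(u)-3:int(u)+4,2])
    p=onplane(c,k.reshape(-1,2).astype(float),z)[:,:2]*1000
    r=cv2.minAreaRect(p.astype(np.float32)); print((round(u),round(v)),"z",z.round(4),"ctr",np.round(r[0]),"size",np.round(r[1]),"ang",round(r[2],1), "bbox",p.min(0).round(),p.max(0).round())
E
python3 timer.py w1
```

```text
[0.5177 0.3911 0.221 ]
(289, 346) z 0.0873 ctr [677. 358.] size [207.  99.] ang 90.0 bbox [628. 255.] [727. 462.]
(506, 312) z 0.0962 ctr [696. 561.] size [157. 129.] ang 3.1 bbox [621. 493.] [771. 630.]
(288, 190) z 0.0166 ctr [522. 401.] size [66. 67.] ang 73.0 bbox [483. 362.] [562. 439.]
(187, 153) z 0.0036 ctr [463. 305.] size [62. 71.] ang 0.9 bbox [432. 269.] [494. 340.]
(49, 171) z 0.1338 ctr [457. 247.] size [ 72. 155.] ang 61.2 bbox [378. 178.] [508. 301.]
(461, 78) z 0.0873 ctr [444. 552.] size [138. 138.] ang 3.6 bbox [380. 479.] [517. 624.]
(181, 40) z 0.0034 ctr [355. 331.] size [88. 75.] ang 82.7 bbox [313. 283.] [397. 378.]
```

View pics/w1.png

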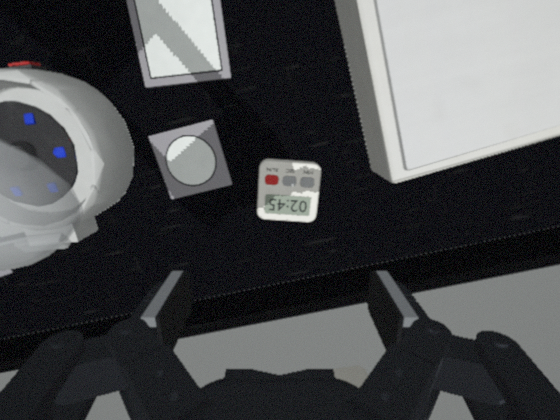

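The timer sits at (288,190) in the wrist view. Its centre is about (0.522, 0.400) with its sides at 73°, and the medium mat is at (190,160). I'll descend.

```bash
python3 go.py .522 .399 .023 73.5
```

```text
shift [-0.0027  0.0087  0.198 ] turn [-0.  -0.1  3.6] q6deg -50.0 q1 27.0
```

Request:
servo_tool(
  series="-1 -0.003 0.009 0.03 0 0 3.6; -1 -0.003 0.009 0.06 0 0 3.6; -1 -0.003 0.009 0.09 0 0 3.6; -1 -0.003 0.009 0.12 0 0 3.6; -1 -0.003 0.009 0.145 0 0 3.6; -1 -0.003 0.009 0.165 0 0 3.6; -1 -0.003 0.009 0.18 0 0 3.6; -1 -0.003 0.009 0.19 0 0 3.6; -1 -0.003 0.009 0.198 0 0 3.6; -1 -0.003 0.009 0.198 0 0 3.6",
)

```text
time_s: 1.95
eef_pos: [0.5226, 0.399, 0.0223]
eef_rot: [-0.001, 0.144, 0.99, -0.0]
wrist_force: [-0.9, -0.0, -0.3]
opening: 1.004
grasp_force: 0.0
```

Request:
servo_tool(
  series="0.4 0 0 0 0 0 0; 0.6 0 0 0 0 0 0; 1 0 0 0 0 0 0; 1 0 0 0 0 0 0; 1 0 0 0 0 0 0; 1 0 0 0 0 0 0; 1 0 0 0 0 0 0",
)

```text
time_s: 2.53
eef_pos: [0.5249, 0.3995, 0.0253]
eef_rot: [0.001, 0.144, 0.99, 0.001]
wrist_force: [-0.0, -0.2, 5.7]
opening: 0.751
grasp_force: 67.5
```

Request:
servo_tool(
  series="1 0 0 -0.015 0 0 0; 1 0 0 -0.04 0 0 0; 1 0 0 -0.075 0 0 0; 1 0.02 -0.01 -0.11 0 0 0; 1 0.05 -0.03 -0.145 0 0 0; 1 0.07 -0.058 -0.175 0 0 0; 1 0.07 -0.058 -0.18 0 0 0; 1 0.07 -0.058 -0.18 0 0 0; 1 0.07 -0.058 -0.18 0 0 0",
)

```text
time_s: 3.28
eef_pos: [0.4403, 0.3635, 0.2051]
eef_rot: [0.001, 0.144, 0.99, 0.001]
wrist_force: [0.9, 0.2, -0.9]
opening: 0.752
grasp_force: 66.8
```

```bash
sed -i 's/>120)&(hsv\[...,1\]<70)/>int((sys.argv+[120,120])[2]))\&(hsv[...,1]<70)/' timer.py; python3 timer.py w2 170;python3 go.py .351 .331 .06 82.7
```

```text
[0.4402 0.3633 0.2036]
(61, 278) z 0.1611 ctr [426. 241.] size [ 88. 145.] ang 57.3 bbox [358. 165.] [469. 299.]
(194, 111) z 0.0038 ctr [339. 312.] size [31. 57.] ang 82.8 bbox [309. 294.] [366. 327.]
(241, 87) z 0.0038 ctr [339. 352.] size [47. 62.] ang 82.9 bbox [307. 331.] [373. 378.]
(483, 109) z 0.0873 ctr [410. 532.] size [198. 115.] ang 3.9 bbox [315. 468.] [511. 585.]
shift [ 0.0764 -0.0566  0.1435] turn [ 0.   0.1 -9.3] q6deg -46.0 q1 28.0
```

View pics/w2.png

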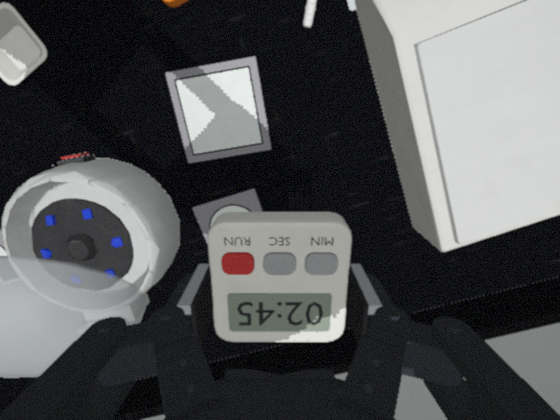

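The timer is held squarely, with its face at about (213–352, 213–340). The square mat's corners are near (166,73), (256,57), (270,146) and (188,163).

```bash
python3 - <<'E'
from h import *
c=cam("wrist"); o=ctrl.get_obs()
p=onplane(c,[[166,73],[256,57],[270,146],[188,163]],.003);print((p*1000).round(),p.mean(0).round(4))
d=p[1]-p[0];print(np.degrees(np.arctan2(d[1],d[0])))
q=o["eef_rot"];Rc=R.from_quat([q[1],q[2],q[3],q[0]])
t=onplane(c,[[212,213],[352,212],[347,342],[216,342]],o["eef_pos"][2]-.007)
print((Rc.inv().apply(t-o["eef_pos"])*1000).round())
E
```

```text
[[300. 295.   3.]
 [312. 381.   3.]
 [394. 369.   3.]
 [386. 283.   3.]] [0.3478 0.3318 0.003 ]
82.44618184363516
[[ 38. -27.   7.]
 [ 39.  33.   7.]
 [-30.  36.   7.]
 [-30. -30.   7.]]
```

Request:
servo_tool(
  series="1 0.02 -0.014 0.01 0 0 -3; 1 0.045 -0.03 0.02 0 0 -6; 1 0.07 -0.05 0.04 0 0 -9; 1 0.076 -0.057 0.07 0 0 -9.3; 1 0.076 -0.057 0.1 0 0 -9.3; 1 0.076 -0.057 0.125 0 0 -9.3; 1 0.076 -0.057 0.145 0 0 -9.3; 1 0.076 -0.057 0.16 0 0 -9.3; 1 0.076 -0.057 0.168 0 0 -9.3; 1 0.076 -0.057 0.172 0 0 -9.3; 1 0.076 -0.057 0.174 0 0 -9.3; 1 0.076 -0.057 0.174 0 0 -9.3",
)

```text
time_s: 4.38
eef_pos: [0.351, 0.3304, 0.0292]
eef_rot: [-0.0, 0.064, 0.998, -0.0]
wrist_force: [0.1, 0.5, -1.2]
opening: 0.749
grasp_force: 66.7
```

Request:
servo_tool(
  series="1 0 0 0.001 0 0 0; 0.4 0 0 0.001 0 0 0; -0.6 0 0 0.001 0 0 0; -0.9 0 0 0.001 0 0 0; -0.9 0 0 0.001 0 0 0; -0.9 0 0 0.001 0 0 0; -0.9 0 0 -0.02 0 0 0; -0.9 0 0 -0.06 0 0 0; -1 0.02 0 -0.1 0 0 0; -1 0.04 0 -0.14 0 0 0; -1 0.04 0 -0.17 0 0 0; -1 0.04 0 -0.17 0 0 0",
)

```text
time_s: 5.38
eef_pos: [0.3134, 0.3378, 0.2067]
eef_rot: [0.005, 0.063, 0.998, 0.004]
wrist_force: [0.5, 1.0, 1.1]
opening: 1.0
grasp_force: 0.0
```

```bash
python3 - <<'E'
from h import *
c=cam("wrist"); save(c,"w3"); print(ctrl.get_obs()["eef_pos"])
c=cam("top"); np.savez("top1.npz",**c); save(c,"top1")
E
python3 go.py .43 .18 .34 60
```

```text
[0.312913   0.33705873 0.20382351]
shift [-0.1373 -0.1396 -0.1385] turn [ 0.2  0.2 22.8] q6deg -50.0 q1 32.0
```

View pics/w3.png

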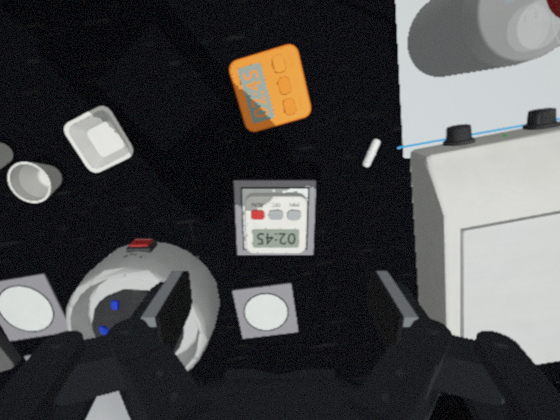

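The timer lies on its mat at about (276,222), with the mat centred at about (275,218). The medium mat's disc is at (266,311), fully visible. I'll check both numerically.

```bash
python3 - <<'E'
from h import *
c=cam("wrist")
p=onplane(c,[[234,181],[316,180],[314,255],[235,255]],.003);print("mat",(p*1000).round().tolist(),p.mean(0).round(4))
t=onplane(c,[[243,193],[310,193],[307,253],[242,253]],.021);print("timer",(t*1000).round().tolist(),t.mean(0).round(4))
g=cv2.cvtColor(c["img"],cv2.COLOR_RGB2HSV); m=((g[...,2]>185)&(g[...,1]<60)).astype(np.uint8)
for k in cv2.findContours(m,0,1)[0]:
    if cv2.pointPolygonTest(k,(266,311),False)>0 or cv2.pointPolygonTest(k,(28,308),False)>0:
        e=cv2.fitEllipse(onplane(c,k.reshape(-1,2).astype(float),.003)[:,:2].astype(np.float32)*1000);print("disc",e)
E
```

```text
mat [[297.0, 292.0, 3.0], [306.0, 378.0, 3.0], [393.0, 368.0, 3.0], [381.0, 279.0, 3.0]] [0.3442 0.3292 0.003 ]
timer [[306.0, 302.0, 21.0], [315.0, 369.0, 21.0], [380.0, 359.0, 21.0], [371.0, 290.0, 21.0]] [0.343  0.3303 0.021 ]
disc ((468.79052734375, 304.4936218261719), (50.93680953979492, 51.2940673828125), 141.33840942382812)
disc ((425.9071044921875, 12.079365730285645), (62.10177993774414, 62.61050796508789), 107.91543579101562)
```

```bash
python3 go.py .345 -.05 .34 5; python3 - <<'E'
from h import *
c=dict(np.load("top1.npz",allow_pickle=True)); c={k:(v if v.ndim else v.item()) for k,v in c.items()}
g=cv2.cvtColor(c["img"],cv2.COLOR_RGB2HSV); m=((g[...,2]>205)&(g[...,1]<50)).astype(np.uint8)
for n,z in(((387,154),.126),((430,155),.076),((398,195),.106)):
    r=.5
    for k in cv2.findContours(m,0,1)[0]:
        if cv2.pointPolygonTest(k,n,False)>=0:
            cc,rr=cv2.minEnclosingCircle(onplane(c,k.reshape(-1,2).astype(float),z)[:,:2].astype(np.float32)*1000); print(n,cc,rr)
E
```

```text
shift [-0.0825 -0.378  -0.1406] turn [ 0.1  0.  77.7] q6deg -51.0 q1 32.0
(387, 154) (512.9414672851562, -303.6370849609375) 19.652565002441406
(430, 155) (516.4297485351562, -437.3086853027344) 12.842338562011719
(398, 195) (401.88092041015625, -336.6560974121094) 16.564653396606445
```

Request:
servo_tool(
  series="-1 0 0 -0.04 0 0 6; -1 -0.005 -0.02 -0.075 0 0 13; -1 -0.015 -0.05 -0.1 0 0 20; -1 -0.025 -0.085 -0.12 0 0 27; -1 -0.035 -0.12 -0.135 0 0 34; -1 -0.04 -0.16 -0.14 0 0 41; -1 -0.05 -0.2 -0.14 0 0 48; -1 -0.055 -0.24 -0.14 0 0 55; -1 -0.06 -0.28 -0.14 0 0 62; -1 -0.07 -0.315 -0.14 0 0 69; -1 -0.078 -0.35 -0.14 0 0 75; -1 -0.083 -0.378 -0.14 0 0 78",
)

```text
time_s: 6.53
eef_pos: [0.3449, -0.0526, 0.3376]
eef_rot: [-0.001, 0.68, 0.733, -0.001]
wrist_force: [1.1, 0.6, -0.4]
opening: 1.001
grasp_force: 0.0
```

```bash
python3 go.py .36 -.25 .34 -45;python3 go.py .46 -.41 .28 -50
```

```text
shift [-0.198   0.0002 -0.0026] turn [-0.2 -0.  49.3] q6deg -33.0 q1 -28.0
shift [-0.3651  0.0882  0.057 ] turn [-0.2  0.  54.3] q6deg -33.0 q1 -28.0
```

Request:
servo_tool(
  series="-1 -0.035 0 0 0 0 6; -1 -0.075 0 0 0 0 12; -1 -0.115 0 0 0 0 18; -1 -0.155 0 0 0 0 25; -1 -0.19 0.005 0 0 0 32; -1 -0.225 0.015 0.01 0 0 38; -1 -0.26 0.035 0.02 0 0 44; -1 -0.295 0.055 0.03 0 0 50; -1 -0.33 0.075 0.045 0 0 54; -1 -0.36 0.088 0.055 0 0 54; -1 -0.365 0.088 0.057 0 0 54; -1 -0.365 0.088 0.057 0 0 54",
)

```text
time_s: 7.53
eef_pos: [0.4622, -0.4074, 0.2769]
eef_rot: [-0.004, 0.938, 0.347, -0.001]
wrist_force: [-0.0, 0.4, 0.4]
opening: 1.004
grasp_force: 0.0
```

```bash
python3 - <<'E'
from h import *
c=cam("wrist"); save(c,"w4"); print(ctrl.get_obs()["eef_pos"])
P=cloud(c)
from scipy.ndimage import label
m=np.nan_to_num(P[...,2])>.04; m&=(P[...,0]<.6)&(P[...,2]<.14)
l,n=label(m)
for k in range(1,n+1):
    w=P[l==k]
    if len(w)<300: continue
    t=w[w[:,2]>np.percentile(w[:,2],99)-.006]; v,u=np.argwhere(l==k).mean(0)
    print((int(u),int(v)),len(w),"top",np.percentile(w[:,2],99).round(3),"ctr",((t.max(0)+t.min(0))/2).round(3),np.ptp(t,0).round(3))
E
python3 go.py .517 -.436 .15 -50
```

```text
[ 0.46236223 -0.40643485  0.27883516]
(231, 84) 3442 top 0.128 ctr [ 0.511 -0.303  0.126] [0.041 0.042 0.007]
(330, 166) 975 top 0.078 ctr [ 0.515 -0.435  0.076] [0.029 0.027 0.007]
(194, 188) 2069 top 0.108 ctr [ 0.402 -0.335  0.106] [0.034 0.035 0.007]
(284, 271) 2295 top 0.115 ctr [ 0.391 -0.473  0.112] [0.036 0.037 0.007]
(541, 337) 2706 top 0.127 ctr [ 0.508 -0.779  0.127] [0.013 0.005 0.012]
(450, 407) 870 top 0.104 ctr [ 0.396 -0.779  0.103] [0.014 0.004 0.009]
shift [0.0221 0.0588 0.1285] turn [-0.4 -0.   0.7] q6deg -3.0 q1 -52.0
```

View pics/w4.png

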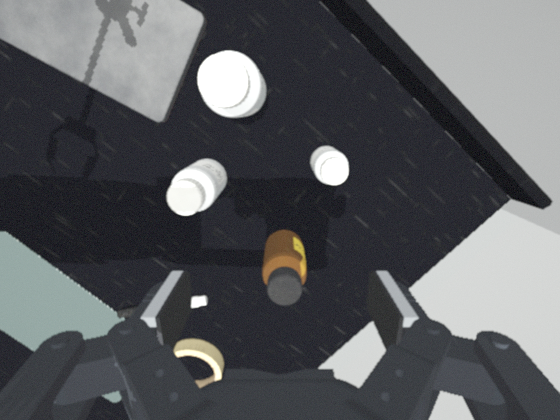

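Bottles in this view: large at (231,84), small at (330,166), medium at (194,188) and amber at (284,271). The positions agree with the top view to about 2 mm. The small bottle goes first.

Request:
servo_tool(
  series="-1 0.01 0.03 0.01 -0.4 0 0.7; -1 0.022 0.058 0.03 -0.4 0 0.7; -1 0.022 0.058 0.065 -0.4 0 0.7; -1 0.022 0.058 0.1 -0.4 0 0.7; -1 0.022 0.058 0.135 -0.4 0 0.7; -1 0.022 0.058 0.165 -0.4 0 0.7; -1 0.022 0.058 0.19 -0.4 0 0.7; -1 0.022 0.058 0.21 -0.4 0 0.7; -1 0.022 0.058 0.225 -0.4 0 0.7; -1 0.022 0.058 0.233 -0.4 0 0.7; -1 0.022 0.058 0.233 -0.4 0 0.7; -1 0.022 0.058 0.233 -0.4 0 0.7",
)

```text
time_s: 8.58
eef_pos: [0.5181, -0.4363, 0.0503]
eef_rot: [0.004, 0.94, 0.342, 0.001]
wrist_force: [0.2, -0.5, 0.7]
opening: 1.005
grasp_force: 0.0
```

Request:
servo_tool(
  series="-0.6 0 0 0 0 0 0; -0.3 0 0 0 0 0 0; -0.1 0 0 0 0 0 0; 0 0 0 0 0 0 0; 0.2 0 0 0 0 0 0; 0.6 0 0 0 0 0 0; 1 0 0 0 0 0 0; 1 0 0 0 0 0 0; 1 0 0 0 0 0 0; 1 0 0 0 0 0 0",
)

```text
time_s: 9.42
eef_pos: [0.5182, -0.4368, 0.0504]
eef_rot: [0.004, 0.94, 0.342, 0.001]
wrist_force: [0.0, 0.7, 5.8]
opening: 0.426
grasp_force: 60.2
```

```bash
python3 - <<'E'
from h import *
o=ctrl.get_obs();print(o["eef_pos"],o["eef_rot"],o["opening"],o["grasp_force"])
E
python3 go.py .42 -.30 .29 -20; python3 go.py .34 -.14 .29 5
```

```text
[ 0.51824828 -0.43675379  0.05035877] [0.00394714 0.93962579 0.3421778  0.00146521] 0.42630363716442343 60.222278237342834
shift [ 0.0127 -0.1659 -0.241 ] turn [  0.5   0.1 -30. ] q6deg -0.0 q1 -50.0
shift [ 0.0543 -0.3399 -0.2425] turn [  0.4   0.2 -55. ] q6deg -0.0 q1 -50.0
```

Request:
servo_tool(
  series="1 0 0 -0.01 0 0 0; 1 0 0 -0.035 0 0 0; 1 0 0 -0.07 0 0 0; 1 0 0 -0.11 0.5 0 -2; 1 0 -0.005 -0.15 0.5 0 -5; 1 0 -0.02 -0.185 0.5 0 -9; 1 0.003 -0.045 -0.215 0.5 0 -14; 1 0.006 -0.08 -0.235 0.5 0 -19; 1 0.01 -0.115 -0.242 0.5 0 -24; 1 0.012 -0.145 -0.242 0.5 0 -28; 1 0.013 -0.166 -0.242 0.5 0 -30; 1 0.013 -0.166 -0.242 0.5 0 -30",
)

```text
time_s: 10.42
eef_pos: [0.4181, -0.2962, 0.2905]
eef_rot: [-0.001, 0.818, 0.575, -0.001]
wrist_force: [1.0, -0.5, -0.3]
opening: 0.43
grasp_force: 60.3
```

```bash
python3 - <<'E'
from h import *
o=ctrl.get_obs();print(o["eef_pos"],o["opening"],o["grasp_force"])
E
python3 go.py .345 -.13 .29 10; python3 go.py .40 -.02 .29 50
```

```text
[ 0.41811053 -0.29619413  0.29054058] 0.4302517581834631 60.27083158493042
shift [ 0.1316 -0.1251  0.0009] turn [ -0.2  -0.  -29.8] q6deg -29.0 q1 -49.0
shift [ 0.2537 -0.1106  0.0008] turn [ -0.2  -0.1 -69.8] q6deg -29.0 q1 -49.0
```

Request:
servo_tool(
  series="1 0.022 -0.021 0 0 0 -6; 1 0.05 -0.047 0 0 0 -12; 1 0.08 -0.075 0 0 0 -18; 1 0.105 -0.1 0 0 0 -24; 1 0.13 -0.12 0 0 0 -30; 1 0.16 -0.125 0 0 0 -36; 1 0.19 -0.122 0 0 0 -43; 1 0.215 -0.117 0 0 0 -50; 1 0.24 -0.112 0 0 0 -57; 1 0.254 -0.111 0 0 0 -64; 1 0.254 -0.111 0 0 0 -70; 1 0.254 -0.111 0 0 0 -70",
)

```text
time_s: 11.42
eef_pos: [0.4028, -0.0221, 0.2902]
eef_rot: [-0.001, 0.339, 0.941, -0.001]
wrist_force: [-0.2, 0.4, -1.5]
opening: 0.428
grasp_force: 60.5
```

```bash
python3 - <<'E'
from h import *
c=cam("wrist"); save(c,"w5"); o=ctrl.get_obs();print(o["eef_pos"],o["opening"],o["grasp_force"])
g=cv2.cvtColor(c["img"],cv2.COLOR_RGB2HSV)
m=((g[...,2]>150)&(g[...,1]<60)).astype(np.uint8)
for k in cv2.findContours(m,0,1)[0]:
    if cv2.contourArea(k)>500:
        q=onplane(c,k.reshape(-1,2).astype(float),.003)[:,:2].astype(np.float32)*1000
        print(k.reshape(-1,2).mean(0).round(),np.round(cv2.fitEllipse(q)[0]),np.round(cv2.fitEllipse(q)[1]))
E
python3 go.py .5245 .0125 .20 60
```

```text
[ 0.40261867 -0.02262793  0.29017365] 0.42090167644019505 60.528903007507324
[163. 405.] [ 587. -443.] [42. 72.]
[ 95. 329.] [ 407. -402.] [41. 59.]
[276. 301.] [ 576. -167.] [119. 265.]
[118. 248.] [ 327. -273.] [ 87. 235.]
[352. 224.] [522.  14.] [69. 70.]
[308. 172.] [428.  16.] [ 88. 101.]
[477.  75.] [468. 235.] [191. 235.]
[291.  14.] [267. 104.] [37. 45.]
[242.  17.] [234.  63.] [36. 37.]
shift [-0.0708  0.1055  0.0898] turn [ -0.1  -0.1 -10.1] q6deg -70.0 q1 -20.0
```

View pics/w5.png

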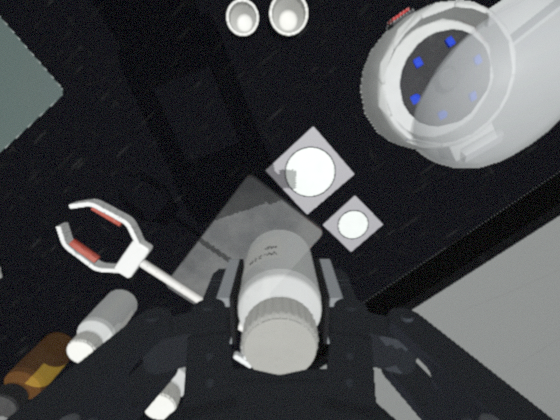

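The small bottle hangs straight in the grip at about (280,300). The small disc is at (352,224), about (0.523, 0.0135), and the large disc is at (308,172).

Request:
servo_tool(
  series="1 -0.012 0.018 0 0 0 -3; 1 -0.03 0.045 0 0 0 -6; 1 -0.05 0.075 0.01 0 0 -9; 1 -0.066 0.1 0.03 0 0 -10; 1 -0.069 0.105 0.06 0 0 -10; 1 -0.069 0.105 0.095 0 0 -10; 1 -0.069 0.105 0.13 0 0 -10; 1 -0.069 0.105 0.16 0 0 -10; 1 -0.069 0.105 0.185 0 0 -10; 1 -0.069 0.105 0.205 0 0 -10; 1 -0.069 0.105 0.215 0 0 -10; 1 -0.069 0.105 0.215 0 0 -10",
)

```text
time_s: 12.47
eef_pos: [0.5204, 0.0128, 0.0724]
eef_rot: [-0.004, 0.26, 0.965, -0.001]
wrist_force: [-0.4, -0.1, -0.5]
opening: 0.426
grasp_force: 60.6
```

```bash
python3 go.py .523 .013 .0535 60; python3 - <<'E'
from h import *
c=cam("wrist"); save(c,"w6"); o=ctrl.get_obs();print(o["eef_pos"],o["opening"])
E
```

```text
shift [-0.0022  0.0015  0.0189] turn [-0.2 -0.4 -0.2] q6deg -71.0 q1 -12.0
[0.52171063 0.01274429 0.07415459] 0.4267542440256046
```

Request:
servo_tool(
  series="1 -0.001 0.001 0.008 0 -0.3 0; 1 -0.001 0.001 0.014 0 -0.3 0; 1 -0.001 0.001 0.018 0 -0.3 0; 1 -0.001 0.001 0.02 0 -0.3 0; 1 -0.001 0.001 0.02 0 -0.3 0",
)

```text
time_s: 12.93
eef_pos: [0.5234, 0.0136, 0.0546]
eef_rot: [0.001, 0.259, 0.966, -0.001]
wrist_force: [-0.5, 0.8, -0.5]
opening: 0.428
grasp_force: 60.6
```

Request:
servo_tool(
  series="1 0 0 0.001 0 0 0; 1 0 0 0.002 0 0 0; 1 0 0 0.002 0 0 0",
)

```text
time_s: 13.18
eef_pos: [0.5239, 0.0135, 0.0533]
eef_rot: [0.002, 0.259, 0.966, -0.001]
wrist_force: [-1.2, -0.7, 2.5]
opening: 0.428
grasp_force: 61.2
```

Contact (2.5 N). I'll open slowly, then retreat straight up.

Request:
servo_tool(
  series="0 0 0 0 0 0 0; -0.3 0 0 0 0 0 0; -0.6 0 0 0 0 0 0; -0.9 0 0 0 0 0 0; -1 0 0 0 0 0 0; -1 0 0 -0.015 0 0 0; -1 0 0 -0.04 0 0 0; -1 0 0 -0.075 0 0 0; -1 0 0 -0.115 0 0 0; -1 0 0 -0.155 0 0 0; -1 0.02 -0.02 -0.19 0 0 0; -1 0.05 -0.05 -0.22 0 0 0",
)

```text
time_s: 14.18
eef_pos: [0.4667, -0.0016, 0.2682]
eef_rot: [0.004, 0.258, 0.966, -0.001]
wrist_force: [-0.0, -1.1, 0.8]
opening: 0.999
grasp_force: 0.0
```

```bash
python3 - <<'E'
from h import *
from scipy.ndimage import label
c=cam("wrist"); save(c,"w6"); o=ctrl.get_obs();print(o["eef_pos"],o["opening"])
P=cloud(c)
for n,C in(("w",P),("t",cloud(cam("top")))):
    w=C[(abs(C[...,0]-.524)<.04)&(abs(C[...,1]-.013)<.04)&(C[...,2]>.066)&(C[...,2]<.1)]
    print(n,len(w),((w.max(0)+w.min(0))/2).round(4),np.ptp(w,0).round(3)) if len(w) else 0
E
python3 go.py .35 -.13 .30 10; python3 go.py .46 -.28 .26 -20
```

```text
[ 0.46309479 -0.00229216  0.27246872] 1.0018986264178433
w 591 [0.5266 0.0135 0.0743] [0.028 0.029 0.015]
shift [ 0.0353 -0.1683 -0.0303] turn [ 0.3  0.6 50. ] q6deg -75.0 q1 -15.0
shift [-0.1345 -0.2432  0.0117] turn [ 0.5  0.6 80. ] q6deg -75.0 q1 -15.0
```

```bash
python3 go.py .355 -.10 .31 50; python3 go.py .36 -.22 .31 40;  python3 go.py .46 -.30 .28 40;
```

```text
shift [ 0.0459 -0.1398 -0.0404] turn [ 0.1  0.7 10. ] q6deg -75.0 q1 -15.0
shift [-0.0185 -0.2412 -0.0397] turn [ 0.1  0.7 20. ] q6deg -75.0 q1 -15.0
shift [-0.1447 -0.2605 -0.0082] turn [ 0.1  0.7 20. ] q6deg -75.0 q1 -15.0
```

Request:
servo_tool(
  series="-1 0.015 -0.035 -0.015 0 0.6 3; -1 0.03 -0.07 -0.03 0 0.6 5; -1 0.04 -0.105 -0.04 0 0.6 8; -1 0.045 -0.14 -0.04 0 0.6 10; -1 0.025 -0.175 -0.04 0 0.6 13; -1 0.003 -0.21 -0.04 0 0.6 17; -1 -0.018 -0.241 -0.04 0 0.6 20; -1 -0.05 -0.246 -0.035 0 0.6 20; -1 -0.085 -0.251 -0.025 0 0.6 20; -1 -0.12 -0.257 -0.015 0 0.6 20; -1 -0.145 -0.26 -0.008 0 0.6 20; -1 -0.145 -0.26 -0.008 0 0.6 20",
)

```text
time_s: 15.28
eef_pos: [0.4627, -0.3009, 0.2695]
eef_rot: [-0.005, 0.423, 0.906, 0.001]
wrist_force: [-0.2, -0.5, -0.9]
opening: 1.002
grasp_force: 0.0
```

```bash
python3 go.py .512 -.303 .114 40; python3 - <<'E'
from h import *
C=cloud(cam("wrist"))
w=C[(abs(C[...,0]-.512)<.04)&(abs(C[...,1]+.303)<.04)&(C[...,2]>.118)&(C[...,2]<.15)]
print(len(w),((w.max(0)+w.min(0))/2).round(4),np.ptp(w,0).round(3)) if len(w) else 0
E
```

```text
shift [-0.0349  0.0368  0.155 ] turn [-0.1 -0.6 -0. ] q6deg -85.0 q1 -45.0
1510 [ 0.5104 -0.3022  0.1237] [0.04  0.041 0.011]
```

Request:
servo_tool(
  series="-1 -0.015 0.015 0.005 0 -0.6 0; -1 -0.034 0.036 0.02 0 -0.6 0; -1 -0.034 0.036 0.045 0 -0.6 0; -1 -0.034 0.036 0.075 0 -0.6 0; -1 -0.034 0.036 0.1 0 -0.6 0; -1 -0.034 0.036 0.125 0 -0.6 0; -1 -0.034 0.036 0.142 0 -0.6 0; -1 -0.034 0.036 0.152 0 -0.6 0; -1 -0.034 0.036 0.157 0 -0.6 0; -1 -0.034 0.036 0.157 0 -0.6 0; -1 -0.034 0.036 0.157 0 -0.6 0",
)

```text
time_s: 16.25
eef_pos: [0.5099, -0.3016, 0.1173]
eef_rot: [0.002, 0.422, 0.906, -0.002]
wrist_force: [0.1, 0.7, 0.3]
opening: 0.999
grasp_force: 0.0
```

Request:
servo_tool(
  series="-0.6 0 0 0 0 0 0; -0.3 0 0 0 0 0 0; -0.1 0 0 0 0 0 0; 0 0 0 0 0 0 0; 0.2 0 0 0 0 0 0; 0.6 0 0 0 0 0 0; 1 0 0 0 0 0 0; 1 0 0 0 0 0 0; 1 0 0 0 0 0 0; 1 0 0 0 0 0 0",
)

```text
time_s: 17.08
eef_pos: [0.5099, -0.3019, 0.1173]
eef_rot: [0.002, 0.422, 0.906, -0.002]
wrist_force: [-0.7, 0.1, 6.1]
opening: 0.479
grasp_force: 60.3
```

```bash
python3 go.py .50 -.29 .34 40; python3 go.py .36 -.22 .34 40; python3 go.py .35 -.10 .34 50; python3 go.py .36 .012 .33 80
```

```text
shift [ 0.0142 -0.0004 -0.2228] turn [-0.1  0.3  0. ] q6deg -82.0 q1 -42.0
shift [ 0.1579 -0.0626 -0.2235] turn [-0.1  0.3  0. ] q6deg -82.0 q1 -42.0
shift [ 0.2562  0.0069 -0.2241] turn [ -0.2   0.3 -10. ] q6deg -82.0 q1 -42.0
shift [ 0.3356  0.0866 -0.2148] turn [ -0.2   0.3 -40. ] q6deg -82.0 q1 -42.0
```

Request:
servo_tool(
  series="1 0 0 -0.01 0 0 0; 1 0 0 -0.035 0 0 0; 1 0 0 -0.07 0 0 0; 1 0.005 0 -0.11 0 0.3 0; 1 0.015 0 -0.15 0 0.3 0; 1 0.03 -0.008 -0.185 0 0.3 0; 1 0.055 -0.018 -0.21 0 0.3 0; 1 0.085 -0.03 -0.222 0 0.3 0; 1 0.115 -0.044 -0.224 0 0.3 0; 1 0.14 -0.054 -0.224 0 0.3 0; 1 0.158 -0.062 -0.224 0 0.3 0; 1 0.158 -0.062 -0.224 0 0.3 0",
)

```text
time_s: 18.08
eef_pos: [0.3579, -0.2173, 0.3401]
eef_rot: [-0.001, 0.423, 0.906, -0.001]
wrist_force: [0.4, 0.3, -1.0]
opening: 0.475
grasp_force: 60.9
```

```bash
python3 go.py .35 -.10 .34 50; python3 go.py .36 .012 .33 80
```

```text
shift [0.0949 0.0694 0.0001] turn [ -0.1  -0.1 -10. ] q6deg -88.0 q1 -48.0
shift [0.1742 0.1491 0.0101] turn [ -0.1  -0.2 -40. ] q6deg -88.0 q1 -48.0
```

Request:
servo_tool(
  series="1 0.02 0.015 0 0 0 -2; 1 0.045 0.033 0 0 0 -5; 1 0.07 0.051 0 0 0 -8; 1 0.095 0.07 0 0 0 -12; 1 0.115 0.09 0 0 0 -18; 1 0.135 0.11 0.003 0 0 -24; 1 0.155 0.13 0.006 0 0 -30; 1 0.17 0.144 0.01 0 0 -36; 1 0.174 0.149 0.01 0 0 -40; 1 0.174 0.149 0.01 0 0 -40; 1 0.174 0.149 0.01 0 0 -40",
)

```text
time_s: 19.0
eef_pos: [0.3626, 0.0101, 0.3298]
eef_rot: [-0.001, 0.087, 0.996, -0.0]
wrist_force: [-0.1, 0.3, -1.7]
opening: 0.48
grasp_force: 61.2
```

```bash
python3 go.py .4265 .012 .16 80; python3 - <<'E'
from h import *
c=cam("wrist"); save(c,"w7"); o=ctrl.get_obs();print(o["eef_pos"],o["opening"],o["grasp_force"])
E
```

```text
shift [-0.0631  0.0131  0.1696] turn [-0.1 -0.2 -0. ] q6deg -97.0 q1 -17.0
[0.36263187 0.00966547 0.32987997] 0.4764001367309808 61.17596983909607
```

View pics/w7.png

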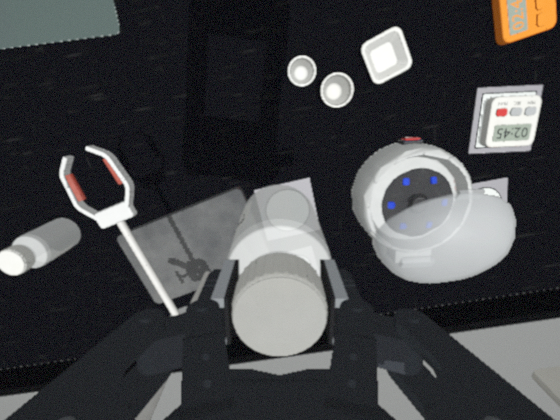

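The large bottle is held upright at about (280,290), with its mat behind it at (285,210).

Request:
servo_tool(
  series="1 -0.012 0.003 0.005 0 0 0; 1 -0.03 0.007 0.015 0 -0.2 0; 1 -0.05 0.011 0.04 0 -0.2 0; 1 -0.063 0.013 0.07 0 -0.2 0; 1 -0.063 0.013 0.1 0 -0.2 0; 1 -0.063 0.013 0.13 0 -0.2 0; 1 -0.063 0.013 0.155 0 -0.2 0; 1 -0.063 0.013 0.175 0 -0.2 0; 1 -0.063 0.013 0.19 0 -0.2 0; 1 -0.063 0.013 0.197 0 -0.2 0; 1 -0.063 0.013 0.2 0 -0.2 0; 1 -0.063 0.013 0.2 0 -0.2 0",
)

```text
time_s: 20.05
eef_pos: [0.4263, 0.0111, 0.1295]
eef_rot: [0.0, 0.088, 0.996, -0.0]
wrist_force: [0.3, 0.5, -2.7]
opening: 0.478
grasp_force: 61.2
```

```bash
python3 go.py .427 .012 .1203 80
```

```text
shift [-0.0005  0.001   0.0092] turn [-0.   0.  -0.1] q6deg -94.0 q1 -15.0
```

Request:
servo_tool(
  series="1 0 0.001 0.004 0 0 0; 1 0 0.001 0.007 0 0 0; 1 0 0.001 0.009 0 0 0; 1 0 0.001 0.01 0 0 0; 1 0 0.001 0.01 0 0 0; 1 0 0.001 0.01 0 0 0",
)

```text
time_s: 20.55
eef_pos: [0.4269, 0.0126, 0.1202]
eef_rot: [0.001, 0.087, 0.996, -0.001]
wrist_force: [0.1, 0.1, 3.1]
opening: 0.473
grasp_force: 61.4
```

Contact. Release and retreat.

Request:
servo_tool(
  series="0 0 0 0 0 0 0; -0.3 0 0 0 0 0 0; -0.6 0 0 0 0 0 0; -0.9 0 0 0 0 0 0; -1 0 0 0 0 0 0; -1 0 0 -0.015 0 0 0; -1 0 0 -0.04 0 0 0; -1 0 0 -0.075 0 0 0; -1 0 0 -0.115 0 0 0; -1 0.025 0 -0.145 0 0 0; -1 0.06 0 -0.17 0 0 0; -1 0.075 0 -0.18 0 0 0",
)

```text
time_s: 21.55
eef_pos: [0.3513, 0.0262, 0.3027]
eef_rot: [0.002, 0.087, 0.996, -0.001]
wrist_force: [0.5, -0.6, -0.0]
opening: 0.998
grasp_force: 0.0
```

```bash
python3 - <<'E'
from h import *
C=cloud(cam("wrist"))
for n,x,y,h in(("L",.427,.012,.118),("S",.524,.013,.066)):
    w=C[(abs(C[...,0]-x)<.04)&(abs(C[...,1]-y)<.04)&(C[...,2]>h)&(C[...,2]<h+.03)]
    print(n,len(w),((w.max(0)+w.min(0))/2).round(4),np.ptp(w,0).round(3)) if len(w) else 0
E
python3 go.py .345 -.13 .30 30; python3 go.py .37 -.29 .25 10
```

```text
L 1172 [0.4283 0.0132 0.1254] [0.041 0.041 0.015]
S 416 [0.5264 0.0136 0.0742] [0.028 0.029 0.015]
shift [-0.0215 -0.1551  0.0038] turn [ 0.1  0.3 50.1] q6deg -95.0 q1 -15.0
shift [-0.0734 -0.3084  0.0543] turn [ 0.1  0.3 70.1] q6deg -95.0 q1 -15.0
```

Request:
servo_tool(
  series="-1 -0.004 -0.03 0 0 0 6; -1 -0.008 -0.065 0 0 0 13; -1 -0.013 -0.1 0 0 0 20; -1 -0.017 -0.13 0 0 0 27; -1 -0.022 -0.16 0.003 0 0 34; -1 -0.032 -0.19 0.01 0 0 41; -1 -0.042 -0.22 0.015 0 0 48; -1 -0.052 -0.25 0.025 0 0 55; -1 -0.062 -0.28 0.04 0 0 62; -1 -0.073 -0.308 0.05 0 0 69; -1 -0.073 -0.308 0.05 0 0 76; -1 -0.073 -0.308 0.05 0 0 80",
)

```text
time_s: 22.6
eef_pos: [0.3704, -0.2914, 0.2479]
eef_rot: [-0.001, 0.71, 0.704, 0.0]
wrist_force: [0.6, 1.1, -0.0]
opening: 0.999
grasp_force: 0.0
```

```bash
python3 - <<'E'
from h import *
C=cloud(cam("wrist"))
for n,x,y,h in(("M",.402,-.335,.098),("A",.391,-.473,.105)):
    w=C[(abs(C[...,0]-x)<.04)&(abs(C[...,1]-y)<.04)&(C[...,2]>h)&(C[...,2]<h+.03)]
    print(n,len(w),((w.max(0)+w.min(0))/2).round(4),np.ptp(w,0).round(3)) if len(w) else 0
E
python3 go.py .402 -.335 .068 -40
```

```text
M 1084 [ 0.4007 -0.3337  0.1035] [0.035 0.034 0.011]
A 408 [ 0.3901 -0.4638  0.1102] [0.036 0.019 0.01 ]
shift [-0.0441  0.032   0.1803] turn [-0.1 -0.1 39.5] q6deg -52.0 q1 -53.0
```

Request:
servo_tool(
  series="-1 -0.015 0.012 0.01 0 0 7; -1 -0.03 0.023 0.02 0 0 14; -1 -0.043 0.031 0.03 0 0 21; -1 -0.043 0.031 0.045 0 0 28; -1 -0.043 0.031 0.06 0 0 35; -1 -0.043 0.031 0.075 0 0 39.5; -1 -0.043 0.031 0.1 0 0 39.5; -1 -0.043 0.031 0.125 0 0 39.5; -1 -0.043 0.031 0.15 0 0 39.5; -1 -0.043 0.031 0.168 0 0 39.5; -1 -0.043 0.031 0.178 0 0 39.5; -1 -0.043 0.031 0.178 0 0 39.5",
)

```text
time_s: 23.65
eef_pos: [0.401, -0.3318, 0.0695]
eef_rot: [-0.002, 0.904, 0.427, -0.0]
wrist_force: [-1.0, 0.5, 0.8]
opening: 0.995
grasp_force: 0.0
```

Request:
servo_tool(
  series="-1 0 0 0 0 0 0; -0.6 0 0 0 0 0 0; -0.3 0 0 0 0 0 0; -0.1 0 0 0 0 0 0; 0.2 0 0 0 0 0 0; 0.6 0 0 0 0 0 0; 1 0 0 0 0 0 0; 1 0 0 0 0 0 0; 1 0 0 0 0 0 0; 1 0 0 0 0 0 0",
)

```text
time_s: 24.48
eef_pos: [0.4027, -0.3341, 0.0734]
eef_rot: [0.002, 0.904, 0.427, 0.0]
wrist_force: [-1.0, 1.1, 5.1]
opening: 0.548
grasp_force: 61.0
```

```bash
python3 go.py .36 -.25 .35 -30; python3 go.py .35 -.08 .35 0; python3 go.py .35 .05 .36 5
```

```text
shift [ 0.0376 -0.0854 -0.2769] turn [ 0.2  0.1 -9.5] q6deg -13.0 q1 -53.0
shift [ 0.1624 -0.2012 -0.2774] turn [  0.2   0.1 -39.5] q6deg -13.0 q1 -53.0
shift [ 0.2628 -0.2838 -0.2878] turn [  0.2   0.1 -44.5] q6deg -13.0 q1 -53.0
```

Request:
servo_tool(
  series="1 0 0 -0.01 0 0 0; 1 0 0 -0.035 0 0 0; 1 0 0 -0.07 0 0 0; 1 0 0 -0.11 0 0 0; 1 0 0 -0.15 0 0 0; 1 0.005 -0.01 -0.19 0 0 -2; 1 0.012 -0.03 -0.225 0 0 -5; 1 0.025 -0.055 -0.255 0 0 -8; 1 0.038 -0.085 -0.275 0 0 -10; 1 0.06 -0.107 -0.277 0 0 -15; 1 0.085 -0.13 -0.277 0 0 -21; 1 0.11 -0.153 -0.277 0 0 -27",
)

```text
time_s: 25.48
eef_pos: [0.353, -0.1496, 0.35]
eef_rot: [0.002, 0.779, 0.628, 0.0]
wrist_force: [1.2, 0.7, -1.5]
opening: 0.546
grasp_force: 61.8
```

```bash
python3 go.py .35 -.05 .35 0; python3 go.py .36 .10 .36 0; python3 go.py .40 .28 .36 0
```

```text
shift [ 0.0967 -0.0241 -0.0003] turn [  0.2   0.1 -12.3] q6deg -29.0 q1 -41.0
shift [ 0.2454 -0.0461 -0.0106] turn [  0.2   0.1 -12.3] q6deg -29.0 q1 -41.0
shift [ 0.4298 -0.0453 -0.011 ] turn [  0.2   0.1 -12.3] q6deg -29.0 q1 -41.0
```

Request:
servo_tool(
  series="1 0.03 -0.007 0 0 0 -3; 1 0.065 -0.016 0 0 0 -6; 1 0.1 -0.025 -0.003 0 0 -9; 1 0.14 -0.03 -0.005 0 0 -12; 1 0.18 -0.037 -0.008 0 0 -12; 1 0.22 -0.043 -0.01 0 0 -12; 1 0.26 -0.046 -0.011 0 0 -12; 1 0.3 -0.046 -0.011 0 0 -12; 1 0.34 -0.046 -0.011 0 0 -12; 1 0.38 -0.046 -0.011 0 0 -12; 1 0.41 -0.046 -0.011 0 0 -12; 1 0.43 -0.046 -0.011 0 0 -12",
)

```text
time_s: 26.48
eef_pos: [0.4011, 0.2818, 0.3598]
eef_rot: [0.0, 0.709, 0.705, 0.0]
wrist_force: [0.5, -0.2, -0.5]
opening: 0.543
grasp_force: 61.8
```

```bash
python3 go.py .469 .306 .10 0; python3 - <<'E'
from h import *
c=cam("wrist"); save(c,"w8")
C=cloud(c); w=C[(C[...,0]>.40)&(C[...,0]<.54)&(C[...,1]>.1)&(C[...,1]<.27)&(C[...,2]>.03)&(C[...,2]<.22)];print(np.percentile(w,[0.5,99.5],axis=0).round(3))
E
```

```text
shift [0.0246 0.0674 0.2599] turn [ 0.1  0.  -0.3] q6deg 22.0 q1 21.0
[[0.401 0.173 0.032]
 [0.505 0.254 0.177]]
```

View pics/w8.png

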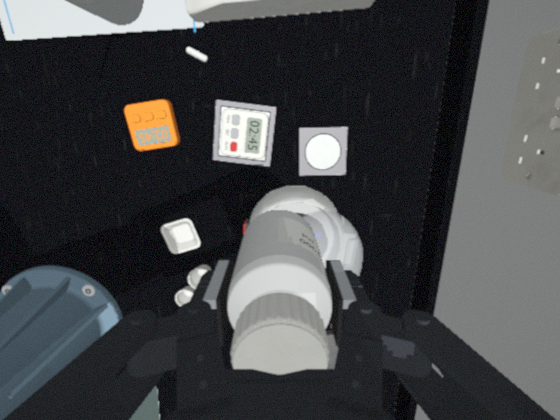

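The medium mat's disc is at (323,151) and the bottle hangs straight. The centrifuge lid reaches y = 0.254, so I'll descend with the camera side facing away from it.

Request:
servo_tool(
  series="1 0.01 0.025 0 0 0 0; 1 0.02 0.05 0 0 0 0; 1 0.025 0.067 0.01 0 0 0; 1 0.025 0.067 0.035 0 0 0; 1 0.025 0.067 0.07 0 0 0; 1 0.025 0.067 0.105 0 0 0; 1 0.025 0.067 0.14 0 0 0; 1 0.025 0.067 0.175 0 0 0; 1 0.025 0.067 0.205 0 0 0; 1 0.025 0.067 0.23 0 0 0; 1 0.025 0.067 0.245 0 0 0; 1 0.025 0.067 0.245 0 0 0",
)

```text
time_s: 27.53
eef_pos: [0.4664, 0.3018, 0.111]
eef_rot: [-0.001, 0.71, 0.704, -0.003]
wrist_force: [-0.6, -0.7, -1.1]
opening: 0.541
grasp_force: 62.1
```

```bash
python3 go.py .469 .3065 .0764 0;  python3 - <<'E'
from h import *
c=cam("wrist"); save(c,"w9")
E
```

```text
shift [0.0049 0.0027 0.0346] turn [-0.3  0.2 -0.5] q6deg 21.0 q1 21.0
```

View pics/w9.png

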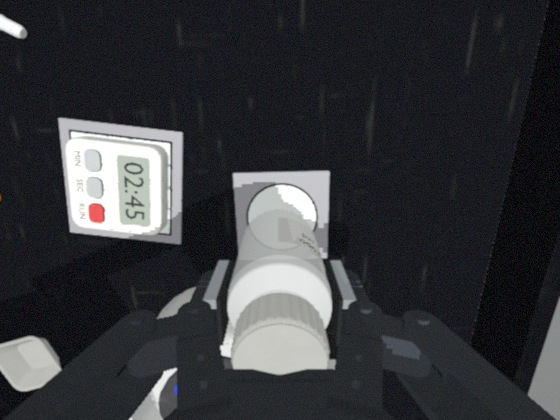

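The bottle is laterally aligned with its disc (bottle at 280, disc at 282). I'll lower it.

Request:
servo_tool(
  series="1 0.004 0.002 0.008 0 0 0; 1 0.004 0.002 0.016 0 0 0; 1 0.004 0.002 0.023 0 0 0; 1 0.004 0.002 0.028 0 0 0; 1 0.004 0.002 0.032 0 0 0; 1 0.004 0.002 0.034 0 0 0; 1 0.004 0.002 0.034 0 0 0; 1 0.004 0.002 0.034 0 0 0",
)

```text
time_s: 28.25
eef_pos: [0.4712, 0.3071, 0.0804]
eef_rot: [0.001, 0.71, 0.704, -0.0]
wrist_force: [0.2, 0.0, 0.4]
opening: 0.545
grasp_force: 62.1
```

Request:
servo_tool(
  series="1 0 -0.001 0.002 0 0 0; 1 0 -0.001 0.003 0 0 0; 1 0 -0.001 0.004 0 0 0; 1 0 -0.001 0.0045 0 0 0; 1 0 -0.001 0.0045 0 0 0",
)

```text
time_s: 28.67
eef_pos: [0.4702, 0.3072, 0.0764]
eef_rot: [0.001, 0.71, 0.704, -0.0]
wrist_force: [-2.0, -1.2, 5.5]
opening: 0.541
grasp_force: 62.6
```

Contact. Release and rise.

Request:
servo_tool(
  series="0 0 0 0 0 0 0; -0.3 0 0 0 0 0 0; -0.6 0 0 0 0 0 0; -0.8 0 0 0 0 0 0; -0.8 0 0 0 0 0 0; -0.8 0 0 -0.015 0 0 0; -0.8 0 0 -0.04 0 0 0; -0.8 0 0 -0.075 0 0 0; -0.8 0 0 -0.115 0 0 0; -0.8 0 0 -0.155 0 0 0; -0.8 0 0 -0.19 0 0 0; -0.8 0 -0.03 -0.22 0 0 0",
)

```text
time_s: 29.67
eef_pos: [0.4441, 0.3072, 0.2986]
eef_rot: [0.002, 0.711, 0.703, 0.002]
wrist_force: [-0.5, 0.4, 0.3]
opening: 0.901
grasp_force: 0.0
```

Request:
servo_tool(
  series="-0.8 0 -0.03 0 0 0 0; -0.8 0 -0.06 0 0 0 0; -0.8 0 -0.09 0 0 0 0; -0.8 0 -0.1 0 0 0 0; -0.8 0 -0.1 0 0 0 0; -0.8 0 -0.1 0 0 0 0",
)

```text
time_s: 30.17
eef_pos: [0.3409, 0.3085, 0.2956]
eef_rot: [0.001, 0.71, 0.704, 0.001]
wrist_force: [0.7, 0.1, 0.1]
opening: 0.899
grasp_force: 0.0
```

```bash
python3 - <<'E'
from h import *
c=cam("wrist"); t=cam("top"); save(t,"top9"); save(c,"w10"); print(ctrl.get_obs()["eef_pos"])
for nm,C in(("w",cloud(c)),("t",cloud(t))):
  for n,x,y,h in(("M",.469,.3045,.1),("L",.427,.012,.118),("S",.524,.013,.068),("A",.391,-.473,.11),("T",.35,.33,.014)):
    w=C[(abs(C[...,0]-x)<.05)&(abs(C[...,1]-y)<.05)&(C[...,2]>h)&(C[...,2]<h+.02)]
    if len(w)>20: print(nm,n,len(w),((w.max(0)+w.min(0))/2).round(4),np.ptp(w,0).round(3))
E
```

```text
[0.3416637 0.3083813 0.2953019]
w M 928 [0.4694 0.3059 0.1062] [0.033 0.035 0.012]
w T 2606 [0.3511 0.3326 0.0193] [0.071 0.07  0.009]
t M 139 [0.4706 0.3024 0.1086] [0.033 0.035 0.016]
t L 184 [0.4298 0.0106 0.1295] [0.038 0.041 0.015]
t S 84 [0.5271 0.0103 0.0789] [0.025 0.028 0.017]
t A 156 [ 0.3921 -0.4734  0.1147] [0.038 0.037 0.009]
t T 482 [0.3528 0.3287 0.0226] [0.07  0.07  0.017]
```

View pics/w10.png

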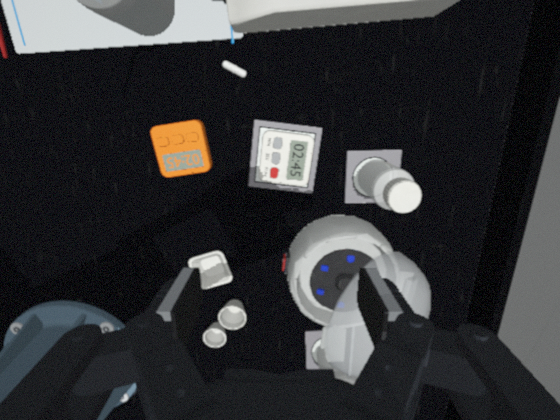

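The medium bottle is upright on its disc at (373,177), and the timer is centred on its square at (285,157). All four things are within about 3 mm of their mats, and the amber bottle hasn't moved.

```bash
python3 -c "
from bench import ctrl
print(ctrl.hand_in())"
```

```text
the job is handed in; nothing more can be done
None
```

I handed the job in at about 30 s: by the camera checks, the three white bottles and the timer sit within about 3 mm of their mat centres and the brown bottle hasn't moved, but `hand_in` returned no verdict.

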